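# Make up two reagent kits from the bench stock

### The arm

A 6-joint arm with a two-finger parallel gripper is mounted at the origin on the work surface. World frame = base frame: x ahead of the robot, y to its left, z up, the work surface at z = 0. Lengths are in m, angles in rad, forces in N, time in s.
With the tool pointing down it reaches from about 0.25 to 0.775 m from the base axis. Payload 8.9 kg.
Tool frame: the origin (TCP) lies between the finger pads; the fingertips stand 22 mm ahead of it and the grasp point (between the pads) lies 3 mm ahead of it; y points along the fingers, x is the direction in which the jaws open and shut, and the axes are right-handed (so a half turn about y gives the same grasp; the last joint's range is limited). The gripper opens to 85 mm and grips with 20 to 120 N. Pads are 22 mm wide; open, the fingers measure 114 mm over their backs; the gripper's body (76 mm by 85 mm) begins 54 mm behind the grasp point. The pads swing forward as they close: fully open they stand 13 mm farther back than shut.
Start: joints at [1.192, 0.291, -0.153, 1.127, 0, 1.431], TCP at [0.125, 0.51, 0.253] pointing down, gripper open.
Joint ranges: [-2.52, 2.52], [-0.91, 1.74], [-1.3, 1.37], [-1.96, 2.02], [-1.52, 1.47], [-3.14, 3.14]. Speed limits (rad/s): [2.22, 2.22, 2.79, 3.14, 3.14, 3.14].

### API

Orientations are given as a rotation vector (axis times angle).
In Python, from station import get_state, read_camera, get_calibration, hand_in, silhouettes, pinpoint gives the robot as it stands.
- The arm moves only by the tool send_rows, never from a script. Its argument "moves" is a list of rows, each a list of 5 numbers: the shift along the world's x, y, z in cm, then the turn about the world's z in rad, then the gripper's target within -1 to 1 (shut at 1, half-way at 0, fully open at -1). A call has 1 to 5 rows; each row is the pose to reach, as a shift and turn from the pose measured when the call began; what a row does not reach only later rows make up. A row lasts 1/12 s, in which the tool goes at most 41.7 mm and 7.16 degrees, less where a joint would pass 70% of its speed; a pose out of reach is approached as far as the arm can. A call with a gripper value outside its range is refused whole. The fingers move at their own pace and stop on an object; "grip_force" is the grip in N (left out, the last holds). Time passes only in rows, so rows that repeat a pose let the fingers close. It gives the time, the measured TCP pose, the force and the opening at its end, in the units of the state.
- get_state(): the state, without advancing time (a new reading comes with each control period).
- read_camera(name): name is "side" or "top" or "wrist"; returns the picture (420x560x3 uint8, red, green, blue); there is no depth.
- get_calibration(name): a dict with "camera_matrix" (3x3 intrinsics, pixels), "world_to_cam" (4x4, takes a point from world to camera coordinates); the wrist camera has in their place "mount" (4x4, takes a point from camera to tool coordinates, whose origin is the TCP and whose axes are the tool frame's). Camera axes: x right, y down, z forward; pixel columns grow to the right and rows downward; lengths in m; the calibration is good to about 2 mm. A picture is of the moment at which its call begins: read the wrist's pose just before it. get_calibration takes no time and is no camera call.
- hand_in(): hands the job in, once; it reports no verdict.
Trained networks look in the newest picture that a camera, given by its name, has taken for a name from the list of things; names that differ only in an ending like _2 or _b are one class to them, and where a whole thing is asked for, a point or a joint stands for the part that bears it (a point fixed in the world has none). Each returns a list of dicts, best first, with "confidence" (0 to 1); they miss things now and then, are a little off and sometimes report something else, mostly with a low value. They report only what shows in the picture. A call takes as long as a camera call. They do not tell look-alikes from the thing itself.
- silhouettes(camera, thing): "mask" (420x560 bool, what is visible of it).
- pinpoint(camera, thing): "point" ([x, y, z] in m, in world coordinates, good to about 4 mm: a listed point, or the origin of a listed thing).
The state is a dict: "clock": time; "q": joint angles; "joint_vel": joint speeds; "joint_torque": joint torques, N m; "tcp_pos": TCP position; "tcp_rot": TCP orientation; "force": force on the tool from outside, world axes, zero at the start; "moment": the same for the moment, N m; "gripper_width": finger opening in m.
Only numpy, scipy, OpenCV 4.12 (cv2) and the standard library are available. Lean on these libraries where they do the work, as an engineer would, in place of code of your own. Each camera call takes 0.05 s, during which the arm holds its last target.

### The job

Make up the two kits: in the tray with three recesses put the jar in the large recess, the larger square bottle in the medium one and the tall vial in the small one; in the tray with two recesses put the slide carton in the long recess and the dropper bottle in the square one. Everything must stand upright on the floor of its recess; lower each thing into place before letting go, never let it drop. Leave the short vial, the flask and the beaker standing where they are.

Things in the scene. Friction and masses are not known exactly. Their poses are not given: they have to be found in the camera images.
- jar: Squat round amber glass jar with a white lid of the same diameter: 56 mm diameter, 58 mm tall, 150 g or so. Origin: centre of the underside, z up. Loose, stands on the bench among the stock. 
- square_bottle: Larger square amber bottle with a round white screw cap: body 40 x 40 mm (sides along its x and y) and 60 mm tall; with neck and cap (28 mm diameter) 82 mm tall. Origin: centre of the underside, z up. Loose, stands on the bench among the stock. 
- tall_vial: The taller, slimmer of two round amber vials with white caps: 28 mm diameter all the way up, 80 mm tall. Origin: centre of the underside, z up. Loose, stands on the bench among the stock. 
- short_vial: The shorter, wider of the two round amber vials with white caps: 38 mm diameter, 50 mm tall. Belongs to neither kit and stays where it is. Origin: centre of the underside, z up. Loose, stands on the bench among the stock. 
- dropper_bottle: Smaller square amber dropper bottle: body 32 x 32 mm (sides along its x and y) and 54 mm tall, with a white collar (22 mm diameter) and a narrow dark rubber teat on top, 84 mm tall in all. Origin: centre of the underside, z up. Loose, stands on the bench among the stock. 
- slide_carton: Cardboard carton of microscope slides standing on its long side: 82 mm long (its x), 32 mm wide (its y), 56 mm tall. Origin: centre of the underside, z up. Loose, stands on the bench among the stock. 
- tray_three: Grey moulded kit tray with dark recess floors, fixed to the bench, 224 (its x) x 98 (its y) x 20 mm, top at 20 mm. Three square recesses in a row along its x, each 16 mm deep (their floor is 4 mm above the bench): large 80 x 80 mm centred at x = -64 mm, medium 62 x 62 mm at x = +17 mm, small 46 x 46 mm at x = +81 mm, all at y = 0. Origin: centre of the underside, z up.
- tray_two: Grey moulded kit tray with dark recess floors, fixed to the bench, 172 (its x) x 124 (its y) x 20 mm, top at 20 mm. Two recesses, each 16 mm deep (their floor is 4 mm above the bench): long 56 (x) x 106 (y) mm centred at x = -50 mm, y = 0; square 54 x 54 mm centred at x = +50 mm, y = 0. Origin: centre of the underside, z up.
- flask: Bystander: conical glass flask, base 76 mm diameter, 116 mm tall, loose, beyond the stock. Origin: centre of the underside.
- beaker: Bystander: open white plastic beaker, 68 mm diameter at the rim, 85 mm tall, loose, beyond the stock. Origin: centre of the underside.
Mind the look-alikes: they are no part of the job. Leave any purple look-alike of the jar alone.

How it is judged:
By the outcome, as a careful person would: the job done as asked, in the order asked, and still so for the second after the job is handed in, with the robot touching nothing.
It also fails if it takes over 112 s, if anything falls off the work surface, if the arm or the gripper's body presses on something with over 40 N, if the wrist force passes 120 N, or if a joint passes its speed limit or range.

## Working session

There is one attempt and no reset: what is moved stays moved. The work goes in short steps, Python scripts to look and compute and a tool call to move; the robot and the scene stay as the last step left them, time stands still between calls to the robot, and variables do not carry over. Pictures are saved under pics/ and viewed, and the job is handed in when it is done.

Besides the shell and the picture viewer there is one more tool, called after ">>>" by a JSON object that holds its "op" and its "data", one argument or row to a line. send_rows: Moves the arm, as the interface text tells. Its arguments: {"type":"object","properties":{"moves":{"type":"array","items":{"type":"array","items":{"type":"number"}}},"grip_force":{"type":"number"}},"required":["moves"]}

```bash
ls; mkdir -p pics; cat > h.py <<'E'
import numpy as np, cv2
from station import *
from scipy.spatial.transform import Rotation as R
def save(im,n): cv2.imwrite('pics/'+n+'.png',im[:,:,::-1])
E
python3 - <<'E'
from h import *
s=get_state();print({k:np.round(v,3) for k,v in s.items()})
for c in ['top','side']:
    im=read_camera(c);save(im,c+'0');k=get_calibration(c);print(c,k)
    for t in ['jar','square_bottle','tall_vial','short_vial','dropper_bottle','slide_carton','tray_three','tray_two','flask','beaker']:
        print(t,[(np.round(d['point'],3),round(d['confidence'],2)) for d in pinpoint(c,t)])
print(get_calibration('wrist'))
print(get_state()['clock'])
E
```

```text
pics
{'clock': np.float64(0.0), 'q': array([ 1.192,  0.291, -0.154,  1.127, -0.   ,  1.431]), 'joint_vel': array([-0.   ,  0.001, -0.   , -0.   , -0.   ,  0.001]), 'joint_torque': array([ 2.0000e-03, -5.3713e+01,  3.3137e+01,  1.6000e-02, -0.0000e+00,
       -0.0000e+00]), 'tcp_pos': array([0.125, 0.51 , 0.253]), 'tcp_rot': array([-1.314, -1.03 ,  1.032]), 'force': array([-1.059,  0.017, -0.51 ]), 'moment': array([-0.015,  0.072,  0.001]), 'gripper_width': np.float64(0.086)}
top {'camera_matrix': array([[531.52587038,   0.        , 278.06522353],
       [  0.        , 531.52587038, 209.28407777],
       [  0.        ,   0.        ,   1.        ]]), 'world_to_cam': array([[-2.55317973e-02, -9.99674010e-01,  4.03288535e-05,
         2.35709563e-03],
       [-9.94023768e-01,  2.53832062e-02, -1.06171753e-01,
         5.75815797e-01],
       [ 1.06136119e-01, -2.75084352e-03, -9.94347805e-01,
         9.53320407e-01],
       [ 0.00000000e+00,  0.00000000e+00,  0.00000000e+00,
         1.00000000e+00]])}
jar [(array([0.452, 0.058, 0.002]), 0.94), (array([0.362, 0.024, 0.   ]), 0.91), (arr
[... 1651 characters left out ...]
([ 0.508,  0.244, -0.004]), 0.76)]
flask [(array([ 0.742,  0.17 , -0.   ]), 0.79), (array([ 0.49 , -0.267, -0.001]), 0.46)]
beaker [(array([ 0.757, -0.165,  0.002]), 0.69)]
{'camera_matrix': array([[374.10622452,   0.        , 279.99491698],
       [  0.        , 374.10622452, 212.45449671],
       [  0.        ,   0.        ,   1.        ]]), 'mount': array([[ 9.99998911e-01,  1.16758482e-03, -9.02252614e-04,
         2.24958930e-04],
       [ 1.21451217e-03, -3.04016970e-01,  9.52665842e-01,
        -1.20790321e-01],
       [ 8.38018072e-04, -9.52665901e-01, -3.04018057e-01,
         7.71809103e-02],
       [ 0.00000000e+00,  0.00000000e+00,  0.00000000e+00,
         1.00000000e+00]])}
1.1
```

View pics/top0.png

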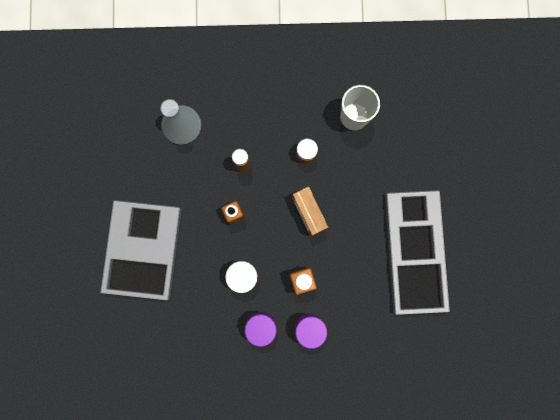

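View pics/side0.png

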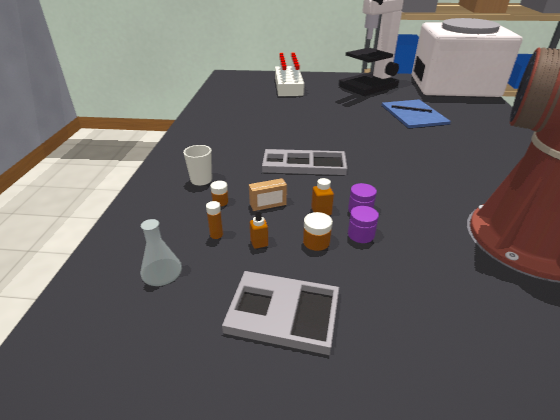

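The three jar candidates in the top view are white-lidded at (241,277), purple at (261,330) and purple at (311,332). The white-lidded amber one fits the description. I'll confirm it in a crop and fit poses to the masks.

```bash
cat > fit.py <<'E'
from h import *
from scipy.optimize import minimize
def box(lx,ly,z0,z1,cx=0,cy=0): return np.array([[cx+sx*lx/2,cy+sy*ly/2,z] for sx in(-1,1) for sy in (-1,1) for z in (z0,z1)])
def cyl(d,z0,z1,d1=None):
    a=np.linspace(0,2*np.pi,40,endpoint=False); d1=d1 or d
    return np.vstack([np.c_[np.cos(a)*r/2,np.sin(a)*r/2,0*a+z] for r,z in((d,z0),(d1,z1))])
M={'jar':[cyl(.056,0,.058)],'square_bottle':[box(.04,.04,0,.06),cyl(.028,.06,.082)],'tall_vial':[cyl(.028,0,.08)],'short_vial':[cyl(.038,0,.05)],
'dropper_bottle':[box(.032,.032,0,.054),cyl(.022,.054,.066),cyl(.011,.066,.084)],'slide_carton':[box(.082,.032,0,.056)],'tray_three':[box(.224,.098,0,.02)],'tray_two':[box(.172,.124,0,.02)]}
S=4
def render(parts,p,cal):
    c,s=np.cos(p[2]),np.sin(p[2]);m=np.zeros((420*2,560*2),np.uint8)
    for P in parts:
        W=np.c_[c*P[:,0]-s*P[:,1]+p[0],s*P[:,0]+c*P[:,1]+p[1],P[:,2]]
        C=W@cal['world_to_cam'][:3,:3].T+cal['world_to_cam'][:3,3]
        u=C@cal['camera_matrix'].T;u=(u[:,:2]/u[:,2:]+.5)*2
        h=cv2.convexHull(u.astype(np.float32))
        cv2.fillConvexPoly(m,np.round(h*16-8).astype(np.int32),1,shift=4)
    return m
def fit(name,p0,masks,cals,yaws=(0,)):
    ms=[cv2.resize(m.astype(np.uint8),None,fx=2,fy=2,interpolation=cv2.INTER_LINEAR_EXACT if 0 else cv2.INTER_NEAREST) for m in masks]
    best=None
    def cost(v):
        t=0
        for m,c in zip(ms,cals):
            r=render(M[name],(v[0]/100,v[1]/100,v[2]/10),c)
            t+=1-(r&m).sum()/max(1,(r|m).sum())
        return t/len(ms)
    for y in yaws:
        v0=np.array([p0[0]*100,p0[1]*100,y*10])
        sim=np.array([v0,v0+[.6,0,0],v0+[0,.6,0],v0+[0,0,2.]])
        r=minimize(cost,v0,method='Nelder-Mead',options=dict(initial_simplex=sim,xatol=.01,fatol=1e-4))
        if best is None or r.fun<best.fun:best=r
    v=best.x;return np.array([v[0]/100,v[1]/100,v[2]/10]),best.fun
def near(sil,p,cal):
    # mask whose centroid is nearest p
    C=cal['world_to_cam'][:3,:3]@np.array([p[0],p[1],.03])+cal['world_to_cam'][:3,3];u=cal['camera_matrix']@C;u=u[:2]/u[2]
    b=None
    for d in sil:
        ys,xs=np.nonzero(d['mask']); 
        if len(xs)<20: continue
        e=np.hypot(xs.mean()-u[0],ys.mean()-u[1])
        if b is None or e<b[0]: b=(e,d['mask'])
    return b[1] if b and b[0]<25 else None
E
python3 - <<'E'
from fit import *
P={'jar':(.453,.057),'square_bottle':(.445,-.053),'tall_vial':(.667,.056),'dropper_bottle':(.571,.072),'slide_carton':(.566,-.068),'tray_three':(.49,-.267),'tray_two':(.507,.247)}
cals={c:get_calibration(c) for c in('top','side')}
ims={c:read_camera(c) for c in cals}
for n,p in P.items():
    mk={}
    for c in cals:
        m=near(silhouettes(c,n),p,cals[c])
        if m is not None: mk[c]=m
    Y=np.arange(0,np.pi,.4) if 'carton' in n or 'tray' in n else np.arange(0,1.5,.35) 
    for cs in (['top'],['side'],['top','side']):
        if all(c in mk for c in cs):
            r=fit(n,p,[mk[c] for c in cs],[cals[c] for c in cs],Y); print(n,cs,np.round(r[0],4),round(r[1],3))
t=cv2.resize(ims['top'][190:360,200:340],None,fx=3,fy=3,interpolation=cv2.INTER_CUBIC);save(t,'crop1')
print(get_state()['clock'])
E
```

```text
jar ['top'] [0.4539 0.0561 0.1921] 0.066
jar ['side'] [0.4546 0.053  0.5837] 0.095
jar ['top', 'side'] [0.4543 0.0561 0.4551] 0.085
square_bottle ['top'] [ 0.4441 -0.0537  0.2701] 0.093
square_bottle ['side'] [ 0.4445 -0.0597  0.2037] 0.129
square_bottle ['top', 'side'] [ 0.4441 -0.0539  1.7921] 0.116
tall_vial ['top'] [0.6669 0.0538 1.6508] 0.074
tall_vial ['side'] [0.6686 0.0532 0.6978] 0.055
tall_vial ['top', 'side'] [0.6679 0.0544 0.1962] 0.078
dropper_bottle ['top'] [0.5721 0.0701 0.4598] 0.106
dropper_bottle ['side'] [0.5725 0.0711 0.3845] 0.081
dropper_bottle ['top', 'side'] [0.5727 0.0704 0.4024] 0.098
slide_carton ['side'] [ 0.5713 -0.0716  0.4023] 0.038
tray_three ['top'] [ 0.4911 -0.2698  0.024 ] 0.013
tray_three ['side'] [ 0.4935 -0.2728  0.0373] 0.07
tray_three ['top', 'side'] [ 0.4912 -0.27    3.168 ] 0.048
tray_two ['top'] [ 0.5077  0.245  -0.1332] 0.017
tray_two ['side'] [ 0.5092  0.2462 -0.1346] 0.013
tray_two ['top', 'side'] [ 0.5086  0.2455 -0.1321] 0.021
1.9
```

View pics/crop1.png

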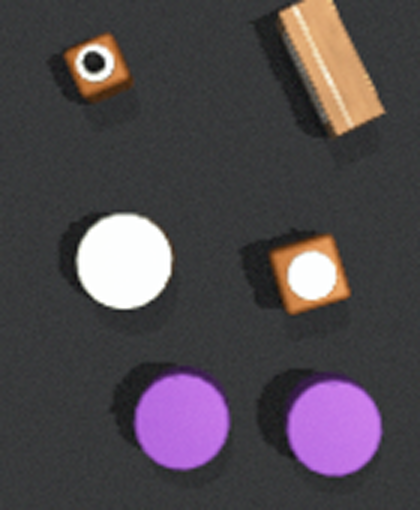

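The crop confirms that the jar is the white-lidded one at crop (124,261); both others have purple lids. Next I'll work out the tool yaw.

```bash
python3 - <<'E'
from h import *
s=get_state();r=R.from_rotvec(s['tcp_rot']).as_matrix();print(np.round(r,3),np.round(s['tcp_pos'],4),s['q'][5])
print('jaw yaw',np.arctan2(r[1,0],r[0,0]))
save(read_camera('wrist'),'w0')
E
```

```text
[[ 0.238 -0.    -0.971]
 [ 0.971 -0.     0.238]
 [-0.    -1.     0.   ]] [0.1247 0.51   0.2533] 1.4314982067472
jaw yaw 1.3309771851644987
```

View pics/w0.png

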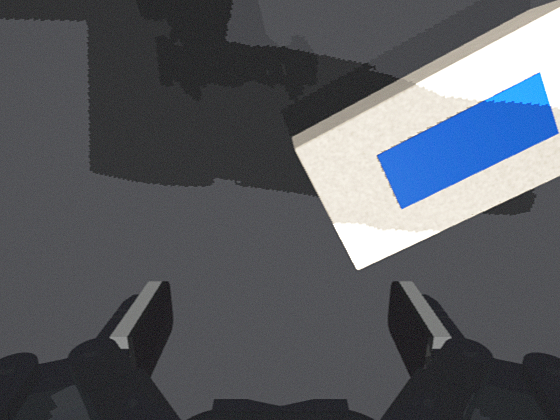

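```bash
python3 - <<'E'
from h import *
k=get_calibration('wrist');T=np.linalg.inv(k['mount'])
for t in (-.01,0,.01,.016,.022,.03):
    o=[]
    for z in(-.011,.011):
        for x in (-.043,-.057):
            c=T@[x,t,z,1];u=k['camera_matrix']@c[:3];o.append(np.round(u[:2]/u[2]))
    print(t,o)
E
```

```text
-0.01 [array([158., 355.]), array([118., 354.]), array([152., 300.]), array([110., 300.])]
0 [array([166., 337.]), array([129., 337.]), array([161., 285.]), array([122., 285.])]
0.01 [array([173., 322.]), array([139., 322.]), array([169., 273.]), array([132., 272.])]
0.016 [array([177., 313.]), array([144., 313.]), array([173., 266.]), array([138., 266.])]
0.022 [array([181., 306.]), array([149., 306.]), array([177., 259.]), array([143., 259.])]
0.03 [array([185., 296.]), array([155., 296.]), array([182., 252.]), array([150., 252.])]
```

>>> {"op": "send_rows", "data": {
  "moves": [
    [33, -45.4, -5, 0.25, -1],
    [33, -45.4, -5, 0.25, -1],
    [33, -45.4, -5, 0.25, -1],
    [33, -45.4, -5, 0.25, -1],
    [33, -45.4, -5, 0.25, -1]
  ],
  "grip_force": 40
}}

```text
clock: 2.37
tcp_pos: [0.2437, 0.3459, 0.2354]
tcp_rot: [-1.204, -1.218, 1.217]
force: [0.8, -0.6, -0.4]
gripper_width: 0.0855
```

>>> {"op": "send_rows", "data": {
  "moves": [
    [21.1, -29.0, -6, 0.02, -1],
    [21.1, -29.0, -6, 0.02, -1],
    [21.1, -29.0, -6, 0.02, -1],
    [21.1, -29.0, -6, 0.02, -1],
    [21.1, -29.0, -6, 0.02, -1]
  ]
}}

```text
clock: 2.78
tcp_pos: [0.3647, 0.1793, 0.2012]
tcp_rot: [-1.195, -1.234, 1.231]
force: [0.6, 0.3, 0.2]
gripper_width: 0.0851
```

>>> {"op": "send_rows", "data": {
  "moves": [
    [9.5, -13.0, -4, 0.0, -1],
    [9.5, -13.0, -4, 0, -1],
    [9.5, -13.0, -4, 0, -1],
    [9.5, -13.0, -4, 0, -1],
    [9.5, -13.0, -4, 0, -1]
  ]
}}

```text
clock: 3.2
tcp_pos: [0.4632, 0.0443, 0.16]
tcp_rot: [-1.2, -1.23, 1.228]
force: [-0.7, 0.4, 0.1]
gripper_width: 0.0854
```

```bash
cat >> fit.py <<'E'
def wcal():
    s=get_state();T=np.eye(4);T[:3,:3]=R.from_rotvec(s['tcp_rot']).as_matrix();T[:3,3]=s['tcp_pos'];k=get_calibration('wrist')
    return dict(camera_matrix=k['camera_matrix'],world_to_cam=np.linalg.inv(T@k['mount'])),s
def yawof(s):
    r=R.from_rotvec(s['tcp_rot']).as_matrix();return np.arctan2(r[1,0],r[0,0])
def wfit(name,p0,yaws,pic):
    cal,s=wcal();im=read_camera('wrist')
    sil=silhouettes('wrist',name);m=near(sil,p0,cal)
    out=im.copy();print('tcp',np.round(s['tcp_pos'],4),'jaw yaw',round(yawof(s),3),'t',s['clock'],'n',len(sil))
    if m is not None:
        r=fit(name,p0,[m],[cal],yaws);print(name,np.round(r[0],4),round(r[1],3))
        print('shift cm',np.round((r[0][:2]-s['tcp_pos'][:2])*100,2))
        g=render(M[name],r[0],cal)[::2,::2];c,_=cv2.findContours(g,0,2);out=np.ascontiguousarray(out);cv2.drawContours(out,c,-1,(0,255,0),1)
    save(out,pic)
E
python3 -c "
from fit import *
wfit('jar',(.4543,.056),[0],'w1')"
```

```text
tcp [0.4632 0.0443 0.16  ] jaw yaw 1.597 t 3.2 n 3
jar [0.4531 0.0571 0.1425] 0.054
shift cm [-1.01  1.28]
```

View pics/w1.png

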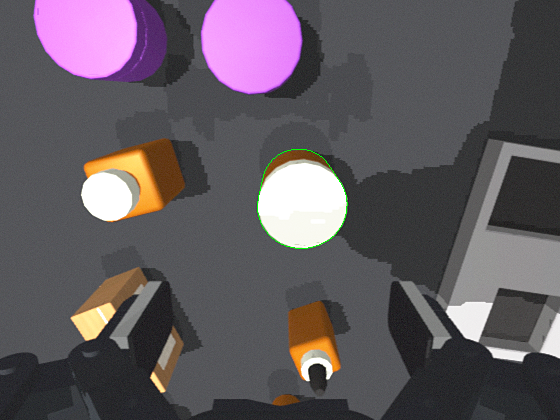

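The green outline sits on the white-lidded jar at about (302,200). I'll align over it and descend.

>>> {"op": "send_rows", "data": {
  "moves": [
    [-1.0, 1.25, -2, 0, -1],
    [-1.0, 1.25, -6, 0, -1],
    [-1.0, 1.25, -9, 0, -1],
    [-1.0, 1.25, -11.9, 0, -1],
    [-1.0, 1.25, -11.9, 0, -1]
  ]
}}

```text
clock: 3.72
tcp_pos: [0.4461, 0.0617, 0.0382]
tcp_rot: [-1.189, -1.227, 1.233]
force: [-2.3, -0.4, -0.4]
gripper_width: 0.0856
```

>>> {"op": "send_rows", "data": {
  "moves": [
    [0, 0, 0, 0, 0.6],
    [0, 0, 0, 0, 0.6],
    [0, 0, 0, 0, 0.6],
    [0, 0, 0, 0, 0.6],
    [0, 0, 0, 0, 0.6]
  ]
}}

```text
clock: 4.13
tcp_pos: [0.4469, 0.062, 0.0398]
tcp_rot: [-1.19, -1.229, 1.232]
force: [-2.9, 1.1, 9.3]
gripper_width: 0.0555
```

The TCP settled 7 mm short of the jar's centre in x. I'll check how the arm settles, then regrip.

>>> {"op": "send_rows", "data": {
  "moves": [
    [0, 0, 0, 0, -1],
    [0, 0, 0, 0, -1],
    [0, 0, 0, 0, -1],
    [0, 0, 0, 0, -1]
  ]
}}

```text
clock: 4.47
tcp_pos: [0.4472, 0.0619, 0.0402]
tcp_rot: [-1.191, -1.229, 1.232]
force: [0.2, 1.2, 0.0]
gripper_width: 0.0855
```

```bash
python3 -c "
from fit import *
wfit('jar',(.4543,.056),[0],'w2')
wfit('jar',(.4543,.056),[0],'w2b')"
```

```text
tcp [0.4472 0.0619 0.0402] jaw yaw 1.601 t 4.4667 n 3
jar [ 0.4555  0.062  -0.0838] 0.111
shift cm [0.83 0.  ]
tcp [0.447  0.0619 0.04  ] jaw yaw 1.601 t 4.5667 n 3
jar [ 0.4549  0.062  -0.0536] 0.106
shift cm [0.79 0.01]
```

View pics/w2.png

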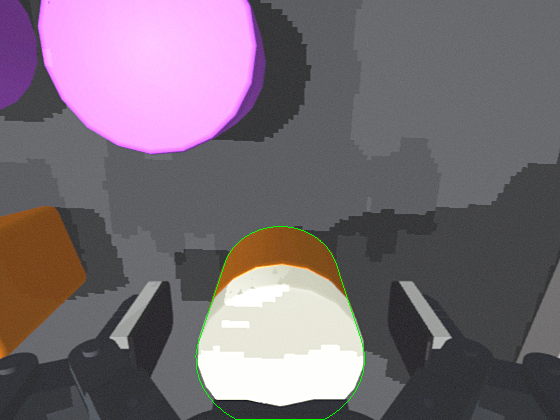

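>>> {"op": "send_rows", "data": {
  "moves": [
    [0.75, 0, 0, 0, -1],
    [0.75, 0, 0, 0, -1],
    [0.75, 0, 0, 0, -1],
    [0.75, 0, 0, 0, 0.6],
    [0.75, 0, 0, 0, 0.6]
  ]
}}

```text
clock: 5.08
tcp_pos: [0.4542, 0.062, 0.0397]
tcp_rot: [-1.19, -1.229, 1.232]
force: [0.0, 0.3, 0.0]
gripper_width: 0.064
```

>>> {"op": "send_rows", "data": {
  "moves": [
    [0, 0, 0, 0, 0.6],
    [0, 0, 0, 0, 0.6],
    [0, 0, 0, 0, 0.6],
    [0, 0, 0, 0, 0.6]
  ]
}}

```text
clock: 5.42
tcp_pos: [0.4542, 0.062, 0.0399]
tcp_rot: [-1.19, -1.229, 1.232]
force: [-1.7, 0.9, 6.5]
gripper_width: 0.0553
```

>>> {"op": "send_rows", "data": {
  "moves": [
    [0, 0, 3, 0, 0.6],
    [0, 0, 7, 0, 0.6],
    [0, 0, 11, 0, 0.6],
    [0, -3, 12, 0, 0.6],
    [-1, -7, 12, 0, 0.6]
  ]
}}

```text
clock: 5.83
tcp_pos: [0.4477, -0.0076, 0.1633]
tcp_rot: [-1.194, -1.237, 1.233]
force: [1.0, -0.4, -0.9]
gripper_width: 0.0549
```

>>> {"op": "send_rows", "data": {
  "moves": [
    [0, -4, 0, 0, 0.6],
    [0, -8, 0, 0, 0.6],
    [-0.5, -12, 0, 0, 0.6],
    [-1, -15, 0, 0, 0.6],
    [-1, -17, 0, 0, 0.6]
  ]
}}

```text
clock: 6.25
tcp_pos: [0.4366, -0.1804, 0.1631]
tcp_rot: [-1.195, -1.235, 1.232]
force: [0.6, -0.3, -1.8]
gripper_width: 0.0552
```

>>> {"op": "send_rows", "data": {
  "moves": [
    [-0.5, -4, 0, 0, 0.6],
    [-1, -7, 0, 0, 0.6],
    [-1, -9.1, 0, 0, 0.6],
    [-1, -9.1, 0, 0, 0.6],
    [-1, -9.1, 0, 0, 0.6]
  ]
}}

```text
clock: 6.67
tcp_pos: [0.4261, -0.2721, 0.1626]
tcp_rot: [-1.196, -1.233, 1.23]
force: [-0.9, 1.8, -0.5]
gripper_width: 0.055
```

>>> {"op": "send_rows", "data": {
  "moves": [
    [0, 0, 0, 0, 0.6],
    [0, 0, 0, 0, 0.6]
  ]
}}

```text
clock: 6.83
tcp_pos: [0.4259, -0.2711, 0.1623]
tcp_rot: [-1.194, -1.234, 1.23]
force: [-0.0, 0.2, -2.2]
gripper_width: 0.0552
```

```bash
python3 -c "
from fit import *
wfit('tray_three',(.491,-.27),[0.025],'w3')
from fit import *
cal,s=wcal()
im=cv2.imread('pics/w3.png')[:,:,::-1].copy()
# recess outlines at top z=.02 with tray pose est
c,sn=np.cos(.025),np.sin(.025)
for cx,l in((-.064,.08),(.017,.062),(.081,.046)):
    P=np.array([[cx+a*l/2,b*l/2] for a,b in((-1,-1),(-1,1),(1,1),(1,-1))]);W=np.c_[c*P[:,0]-sn*P[:,1]+.491,sn*P[:,0]+c*P[:,1]-.27,np.full(4,.02)]
    C=W@cal['world_to_cam'][:3,:3].T+cal['world_to_cam'][:3,3];u=C@cal['camera_matrix'].T;u=u[:,:2]/u[:,2:]
    cv2.polylines(im,[u.astype(int)],True,(255,0,0),1)
save(im,'w3b')
save(read_camera('top'),'top3')
"
```

```text
tcp [ 0.4259 -0.2711  0.1623] jaw yaw 1.602 t 6.8333 n 1
```

View pics/w3b.png

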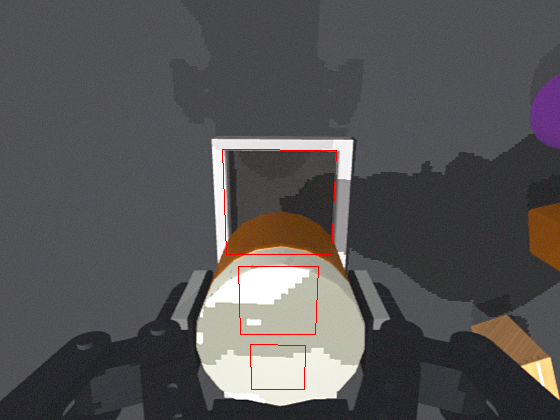

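>>> {"op": "send_rows", "data": {
  "moves": [
    [0.1, 0.15, -3, 0, 0.6],
    [0.1, 0.15, -6, 0, 0.6],
    [0.1, 0.15, -9, 0, 0.6],
    [0.1, 0.15, -11, 0, 0.6],
    [0.1, 0.15, -11, 0, 0.6]
  ]
}}

```text
clock: 7.4
tcp_pos: [0.4251, -0.2673, 0.0493]
tcp_rot: [-1.188, -1.233, 1.23]
force: [-0.8, 1.3, -2.9]
gripper_width: 0.0553
```

>>> {"op": "send_rows", "data": {
  "moves": [
    [0, 0, -0.3, 0, 0.6],
    [0, 0, -0.5, 0, 0.6],
    [0, 0, -0.7, 0, 0.6],
    [0, 0, -0.7, 0, 0.6]
  ]
}}

```text
clock: 7.73
tcp_pos: [0.4258, -0.2674, 0.044]
tcp_rot: [-1.189, -1.234, 1.231]
force: [-3.5, 3.8, 7.6]
gripper_width: 0.055
```

>>> {"op": "send_rows", "data": {
  "moves": [
    [0, 0, 0, 0, -1],
    [0, 0, 0, 0, -1],
    [0, 0, 0, 0, -1],
    [0, 0, 4, 0, -1],
    [0, 0, 8, 0, -1]
  ]
}}

```text
clock: 8.15
tcp_pos: [0.4244, -0.2663, 0.1236]
tcp_rot: [-1.185, -1.233, 1.23]
force: [1.7, -0.5, 0.3]
gripper_width: 0.0853
```

>>> {"op": "send_rows", "data": {
  "moves": [
    [0, 4, 2, 0, -1],
    [0.5, 8, 2, -0.1, -1],
    [1, 12, 2, -0.2, -1],
    [1.5, 16, 2, 0.2, -1],
    [1.5, 19, 2, 0.2, -1]
  ]
}}

```text
clock: 8.57
tcp_pos: [0.4398, -0.0739, 0.1443]
tcp_rot: [-1.159, -1.274, 1.269]
force: [0.9, 0.2, 0.0]
gripper_width: 0.0852
```

>>> {"op": "send_rows", "data": {
  "moves": [
    [0.4, 2, 2, 0.1, -1],
    [0.4, 2, 2, 0.16, -1],
    [0.4, 2, 2, 0.16, -1],
    [0.4, 2, 2, 0.16, -1]
  ]
}}

```text
clock: 8.9
tcp_pos: [0.444, -0.054, 0.1645]
tcp_rot: [-1.076, -1.388, 1.384]
force: [0.4, -0.2, 0.0]
gripper_width: 0.0855
```

```bash
python3 -c "
from fit import *
wfit('square_bottle',(.444,-.054),[0.05,.25,.45],'w4')
save(read_camera('top'),'top4');save(read_camera('side'),'side4')"
```

```text
tcp [ 0.444  -0.054   0.1645] jaw yaw 1.816 t 8.9 n 1
square_bottle [ 0.4431 -0.0527  0.272 ] 0.111
shift cm [-0.09  0.12]
```

View pics/w4.png

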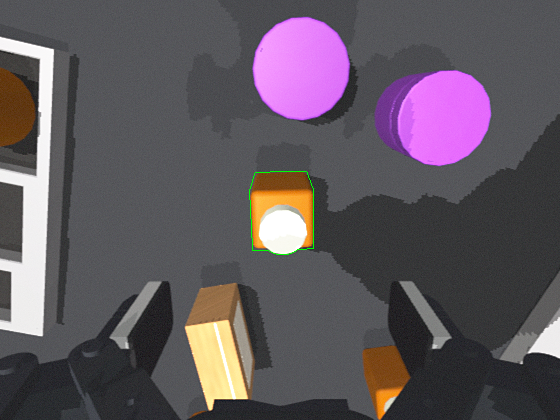

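View pics/top4.png

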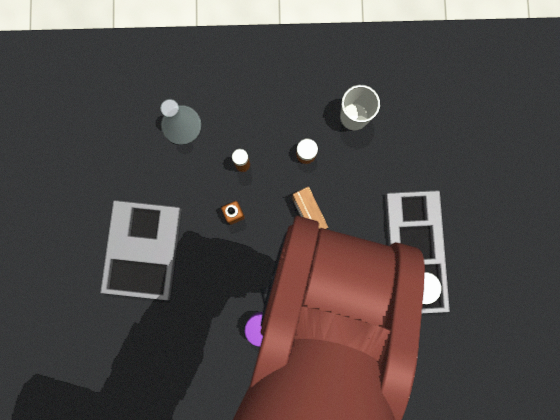

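Wrist view: the larger square bottle is at (282,215), its sides nearly parallel to the jaws. Top view: the jar is seated in the large recess at (427,288). I'll grasp the bottle now.

>>> {"op": "send_rows", "data": {
  "moves": [
    [-0.1, 0.1, -3, 0.02, -1],
    [-0.1, 0.1, -6, 0.02, -1],
    [-0.1, 0.1, -9, 0.02, -1],
    [-0.1, 0.1, -11.9, 0.02, -1],
    [-0.1, 0.1, -11.9, 0.02, -0.2]
  ]
}}

```text
clock: 9.52
tcp_pos: [0.439, -0.0532, 0.0408]
tcp_rot: [-1.057, -1.395, 1.397]
force: [-2.0, 0.4, -1.6]
gripper_width: 0.0754
```

>>> {"op": "send_rows", "data": {
  "moves": [
    [0, 0, 0, 0, 0.8],
    [0, 0, 0, 0, 0.8],
    [0, 0, 0, 0, 0.8],
    [0, 0, 0, 0, 0.8],
    [0, 0, 0, 0, 0.8]
  ]
}}

```text
clock: 9.93
tcp_pos: [0.44, -0.0535, 0.042]
tcp_rot: [-1.06, -1.396, 1.397]
force: [-0.3, -0.2, 6.8]
gripper_width: 0.0397
```

>>> {"op": "send_rows", "data": {
  "moves": [
    [0, 0, 3, 0, 0.8],
    [0, 0, 7, 0, 0.8],
    [0, 0, 11, 0, 0.8],
    [1, -3, 12, -0.1, 0.8],
    [2, -7, 12, -0.2, 0.8]
  ]
}}

```text
clock: 10.35
tcp_pos: [0.4623, -0.1232, 0.1666]
tcp_rot: [-1.172, -1.257, 1.25]
force: [1.6, 1.2, -1.1]
gripper_width: 0.0396
```

>>> {"op": "send_rows", "data": {
  "moves": [
    [1, -4, 0, -0.04, 0.8],
    [3, -8, 0, -0.04, 0.8],
    [4.2, -12, 0, -0.04, 0.8],
    [4.2, -14, 0, -0.04, 0.8],
    [4.2, -14, 0, -0.04, 0.8]
  ]
}}

```text
clock: 10.77
tcp_pos: [0.5051, -0.2682, 0.167]
tcp_rot: [-1.197, -1.225, 1.219]
force: [-0.1, 0.2, -1.3]
gripper_width: 0.0394
```

>>> {"op": "send_rows", "data": {
  "moves": [
    [0, 0, 0, 0, 0.8],
    [0, 0, 0, 0, 0.8]
  ]
}}

```text
clock: 10.93
tcp_pos: [0.505, -0.2684, 0.1673]
tcp_rot: [-1.198, -1.225, 1.218]
force: [0.7, -0.4, -1.9]
gripper_width: 0.0397
```

```bash
cat >> fit.py <<'E'
def overlay(pic,tray):
    cal,s=wcal();im=read_camera('wrist').copy()
    px,py,yw,rec={'three':(.491,-.2685,.025,[(-.064,.08,.08),(.017,.062,.062),(.081,.046,.046)]),'two':(.5083,.2453,-.133,[(-.05,.056,.106),(.05,.054,.054)])}[tray]
    c,sn=np.cos(yw),np.sin(yw)
    for cx,l,w in rec:
        P=np.array([[cx+a*l/2,b*w/2] for a,b in((-1,-1),(-1,1),(1,1),(1,-1))]);W=np.c_[c*P[:,0]-sn*P[:,1]+px,sn*P[:,0]+c*P[:,1]+py,np.full(4,.02)]
        C=W@cal['world_to_cam'][:3,:3].T+cal['world_to_cam'][:3,3];u=C@cal['camera_matrix'].T;u=u[:,:2]/u[:,2:]
        cv2.polylines(im,[u.astype(int)],True,(255,0,0),1)
    save(im,pic);print('tcp',np.round(s['tcp_pos'],4),'yaw',round(yawof(s),3),s['clock'])
E
python3 -c "
from fit import *
overlay('w5','three')"
```

```text
tcp [ 0.505  -0.2684  0.1673] yaw 1.588 10.9333
```

View pics/w5.png

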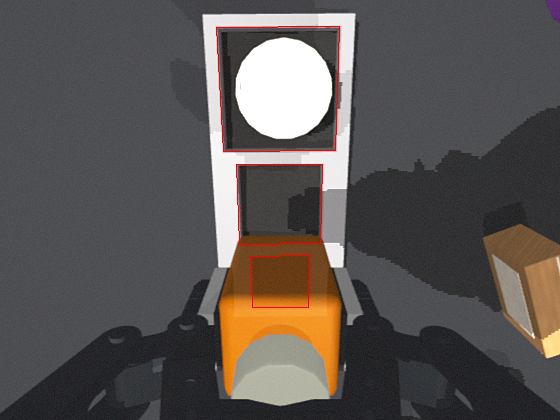

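Overlay matches the recesses, and the bottle is aligned over the medium one. The jar at (284,88) is centred in its recess. I'll lower the bottle.

>>> {"op": "send_rows", "data": {
  "moves": [
    [0.1, 0, -3, 0, 0.8],
    [0.1, 0, -6, 0, 0.8],
    [0.1, 0, -8.5, 0, 0.8],
    [0.1, 0, -10.5, 0, 0.8],
    [0.1, 0, -11, 0, 0.8]
  ]
}}

```text
clock: 11.4
tcp_pos: [0.5042, -0.2651, 0.0546]
tcp_rot: [-1.191, -1.225, 1.219]
force: [-0.8, 0.1, -1.7]
gripper_width: 0.0396
```

>>> {"op": "send_rows", "data": {
  "moves": [
    [0, 0, -0.2, 0, 0.8],
    [0, 0, -0.5, 0, 0.8],
    [0, 0, -0.8, 0, 0.8],
    [0, 0, -0.8, 0, 0.8]
  ]
}}

```text
clock: 11.73
tcp_pos: [0.5047, -0.2653, 0.0473]
tcp_rot: [-1.193, -1.225, 1.22]
force: [-0.1, 0.3, -0.3]
gripper_width: 0.0398
```

>>> {"op": "send_rows", "data": {
  "moves": [
    [0, 0, -0.15, 0, 0.8],
    [0, 0, -0.25, 0, 0.8],
    [0, 0, -0.25, 0, 0.8]
  ]
}}

```text
clock: 11.98
tcp_pos: [0.5054, -0.2657, 0.0461]
tcp_rot: [-1.195, -1.226, 1.22]
force: [-0.8, 1.3, 6.1]
gripper_width: 0.0395
```

>>> {"op": "send_rows", "data": {
  "moves": [
    [0, 0, 0, 0, -1],
    [0, 0, 0, 0, -1],
    [0, 0, 0, 0, -1],
    [0, 0, 4, 0, -1],
    [0, 0, 8, 0, -1]
  ]
}}

```text
clock: 12.4
tcp_pos: [0.5036, -0.2645, 0.125]
tcp_rot: [-1.189, -1.224, 1.219]
force: [0.8, -0.9, 0.1]
gripper_width: 0.0853
```

>>> {"op": "send_rows", "data": {
  "moves": [
    [0, 0, 4, 0, -1],
    [2, 3.5, 4.5, 0, -1],
    [4, 7, 4.5, 0, -1],
    [6, 10.5, 4.5, 0, -1],
    [7.5, 14, 4.5, 0, -1]
  ]
}}

```text
clock: 12.82
tcp_pos: [0.5799, -0.1233, 0.1705]
tcp_rot: [-1.191, -1.225, 1.218]
force: [0.8, -0.1, -0.4]
gripper_width: 0.0855
```

>>> {"op": "send_rows", "data": {
  "moves": [
    [2, 4, 0.5, 0, -1],
    [4, 8, 0.5, 0, -1],
    [6, 12, 0.5, 0, -1],
    [8.7, 15.5, 0.5, 0, -1],
    [8.7, 17.8, 0.5, 0, -1]
  ]
}}

```text
clock: 13.23
tcp_pos: [0.6692, 0.0568, 0.1754]
tcp_rot: [-1.192, -1.226, 1.218]
force: [-0.6, -1.0, 0.8]
gripper_width: 0.0852
```

>>> {"op": "send_rows", "data": {
  "moves": [
    [0, 0, 0, 0, -1],
    [0, 0, 0, 0, -1]
  ]
}}

```text
clock: 13.4
tcp_pos: [0.6694, 0.059, 0.1748]
tcp_rot: [-1.19, -1.228, 1.22]
force: [-0.3, -1.2, -0.7]
gripper_width: 0.0855
```

```bash
python3 -c "
from fit import *
wfit('tall_vial',(.6675,.0545),[0],'w6')
save(read_camera('top'),'top6')"
```

```text
tcp [0.6694 0.059  0.1748] jaw yaw 1.593 t 13.4 n 3
tall_vial [0.666  0.0542 0.2415] 0.074
shift cm [-0.34 -0.48]
```

View pics/w6.png

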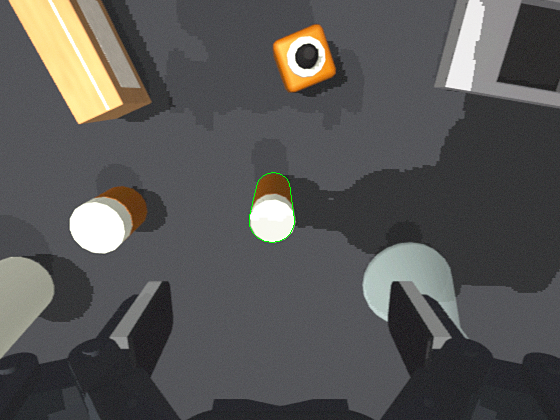

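The slim vial is at (272,207); the short, wide one at (105,220) stays. I'll grasp the slim one.

>>> {"op": "send_rows", "data": {
  "moves": [
    [-0.3, -0.45, -2, 0, -1],
    [-0.3, -0.45, -5, 0, -1],
    [-0.3, -0.45, -8, 0, -1],
    [-0.3, -0.45, -11, 0, -0.5],
    [-0.3, -0.45, -11.7, 0, -0.2]
  ]
}}

```text
clock: 13.97
tcp_pos: [0.6625, 0.0495, 0.0539]
tcp_rot: [-1.188, -1.218, 1.219]
force: [-2.6, 1.0, -0.7]
gripper_width: 0.064
```

>>> {"op": "send_rows", "data": {
  "moves": [
    [0, 0, 0, 0, 1],
    [0, 0, 0, 0, 1],
    [0, 0, 0, 0, 1],
    [0, 0, 0, 0, 1],
    [0, 0, 0, 0, 1]
  ]
}}

```text
clock: 14.38
tcp_pos: [0.6635, 0.0493, 0.0555]
tcp_rot: [-1.19, -1.22, 1.218]
force: [0.2, -0.8, 3.2]
gripper_width: 0.0272
```

>>> {"op": "send_rows", "data": {
  "moves": [
    [0, 0, 0, 0, 1],
    [0, 0, 0, 0, 1]
  ]
}}

```text
clock: 14.55
tcp_pos: [0.6642, 0.0494, 0.0566]
tcp_rot: [-1.192, -1.221, 1.217]
force: [0.5, 0.5, -0.7]
gripper_width: 0.0269
```

>>> {"op": "send_rows", "data": {
  "moves": [
    [0, 0, 3, 0, 1],
    [0, 0, 7, 0, 1],
    [0, 0, 11, 0, 1],
    [-1, -3, 12, 0, 1],
    [-2, -7, 12, 0, 1]
  ]
}}

```text
clock: 14.97
tcp_pos: [0.6467, -0.0189, 0.1813]
tcp_rot: [-1.196, -1.23, 1.217]
force: [-0.2, -0.8, -1.5]
gripper_width: 0.0267
```

>>> {"op": "send_rows", "data": {
  "moves": [
    [-1, -4, 0, 0, 1],
    [-2.3, -8, 0, 0, 1],
    [-3.5, -12, 0, 0, 1],
    [-4.7, -16, 0, 0, 1],
    [-6, -19, 0, 0, 1]
  ]
}}

```text
clock: 15.38
tcp_pos: [0.586, -0.2117, 0.1817]
tcp_rot: [-1.197, -1.23, 1.217]
force: [0.3, -0.2, -1.4]
gripper_width: 0.0272
```

>>> {"op": "send_rows", "data": {
  "moves": [
    [-0.8, -3, 0, 0, 1],
    [-1.6, -5.5, 0, 0, 1],
    [-1.6, -5.5, 0, 0, 1],
    [-1.6, -5.5, 0, 0, 1],
    [-1.6, -5.5, 0, 0, 1]
  ]
}}

```text
clock: 15.8
tcp_pos: [0.5701, -0.2663, 0.1818]
tcp_rot: [-1.197, -1.23, 1.217]
force: [1.0, 0.3, -0.3]
gripper_width: 0.0272
```

```bash
python3 -c "
from fit import *
overlay('w7','three');save(read_camera('top'),'top7');save(read_camera('side'),'side7')"
```

```text
tcp [ 0.5701 -0.2663  0.1818] yaw 1.591 15.8
```

View pics/w7.png

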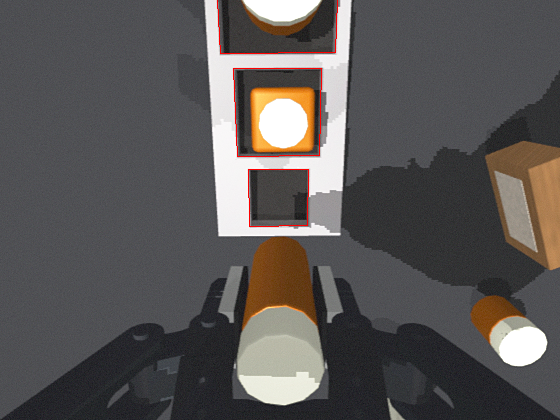

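View pics/side7.png

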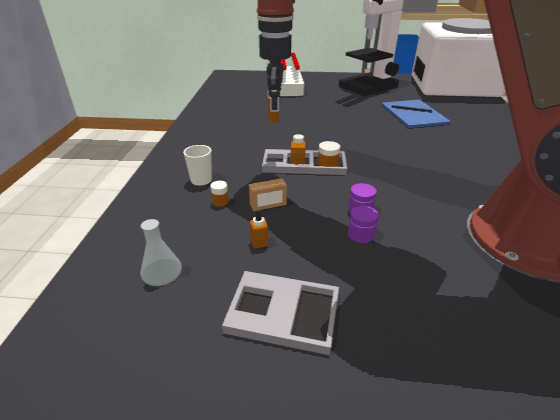

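Bottle and jar stand in their recesses, and the vial is centred on the small one. I'll lower it.

>>> {"op": "send_rows", "data": {
  "moves": [
    [0.1, -0.1, -3, 0, 1],
    [0.1, -0.1, -6, 0, 1],
    [0.1, -0.1, -9, 0, 1],
    [0.1, -0.1, -10.8, 0, 1],
    [0.1, -0.1, -11.3, 0, 1]
  ]
}}

```text
clock: 16.37
tcp_pos: [0.5699, -0.2643, 0.0654]
tcp_rot: [-1.19, -1.23, 1.219]
force: [-0.2, 0.3, -0.7]
gripper_width: 0.0269
```

>>> {"op": "send_rows", "data": {
  "moves": [
    [0, 0, -0.2, 0, 1],
    [0, 0, -0.4, 0, 1],
    [0, 0, -0.6, 0, 1],
    [0, 0, -0.6, 0, 1]
  ]
}}

```text
clock: 16.7
tcp_pos: [0.5706, -0.2645, 0.0603]
tcp_rot: [-1.192, -1.231, 1.219]
force: [-0.0, -0.1, 0.1]
gripper_width: 0.0268
```

>>> {"op": "send_rows", "data": {
  "moves": [
    [0, 0, -0.1, 0, 1],
    [0, 0, -0.2, 0, 1],
    [0, 0, -0.2, 0, 1]
  ]
}}

```text
clock: 16.95
tcp_pos: [0.5713, -0.2649, 0.0594]
tcp_rot: [-1.194, -1.232, 1.219]
force: [-0.6, 0.2, 3.7]
gripper_width: 0.0271
```

>>> {"op": "send_rows", "data": {
  "moves": [
    [0, 0, 0, 0, -1],
    [0, 0, 0, 0, -1],
    [0, 0, 0, 0, -1],
    [0, 0, 4, 0, -1],
    [0, 0, 8, 0, -1]
  ]
}}

```text
clock: 17.37
tcp_pos: [0.5694, -0.2639, 0.1381]
tcp_rot: [-1.188, -1.23, 1.219]
force: [1.4, -0.8, 1.7]
gripper_width: 0.0843
```

>>> {"op": "send_rows", "data": {
  "moves": [
    [0, 1, 2, 0.1, -1],
    [0, 5, 2, 0.2, -1],
    [0, 9, 2, 0.3, -1],
    [0, 13, 2, 0.38, -1],
    [0, 17, 2, 0.38, -1]
  ]
}}

```text
clock: 17.78
tcp_pos: [0.5691, -0.0924, 0.1583]
tcp_rot: [-0.977, -1.504, 1.496]
force: [1.0, 0.5, 0.2]
gripper_width: 0.0852
```

>>> {"op": "send_rows", "data": {
  "moves": [
    [0, 2.3, 0.5, 0, -1],
    [0, 2.3, 0.5, 0, -1],
    [0, 2.3, 0.5, 0, -1],
    [0, 2.3, 0.5, 0, -1]
  ]
}}

```text
clock: 18.12
tcp_pos: [0.5693, -0.0697, 0.1633]
tcp_rot: [-0.977, -1.504, 1.497]
force: [-0.5, -0.4, 0.1]
gripper_width: 0.0853
```

```bash
python3 -c "
from fit import *
wfit('slide_carton',(.57,-.068),[0.4],'w8')
save(read_camera('top'),'top8')"
```

```text
tcp [ 0.5693 -0.0697  0.1633] jaw yaw 1.978 t 18.1167 n 2
slide_carton [ 0.5695 -0.0694  0.4128] 0.028
shift cm [0.02 0.04]
```

View pics/w8.png

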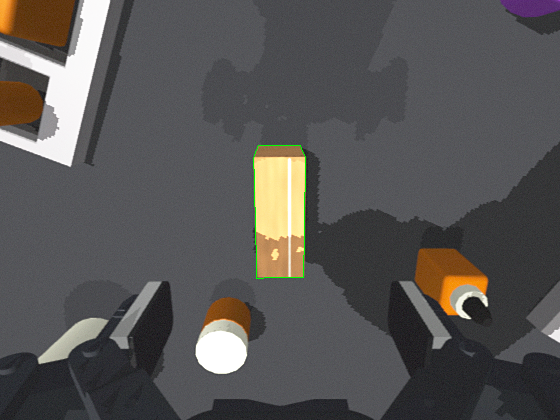

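View pics/top8.png

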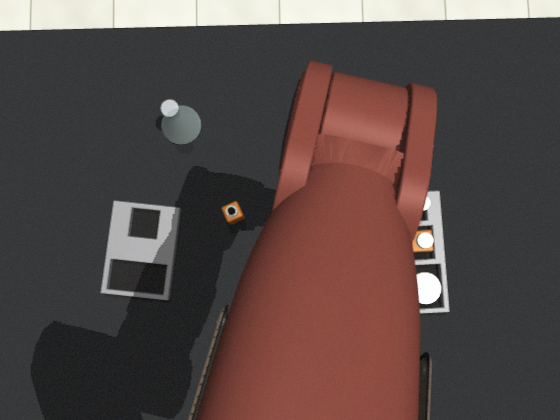

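Fit lies exactly on the carton at (280,212). I'll grasp it.

>>> {"op": "send_rows", "data": {
  "moves": [
    [0.1, 0, -3, 0.0, -1],
    [0.1, 0, -6, 0.0, -1],
    [0.1, 0, -9, 0.0, -1],
    [0.1, 0, -11, 0, -0.7],
    [0.1, 0, -11.5, 0, -0.2]
  ]
}}

```text
clock: 18.68
tcp_pos: [0.5677, -0.071, 0.0445]
tcp_rot: [-0.974, -1.499, 1.494]
force: [-1.1, -0.1, 0.1]
gripper_width: 0.064
```

>>> {"op": "send_rows", "data": {
  "moves": [
    [0, 0, 0, 0, 1],
    [0, 0, 0, 0, 1],
    [0, 0, 0, 0, 1],
    [0, 0, 0, 0, 1],
    [0, 0, 0, 0, 1]
  ]
}}

```text
clock: 19.1
tcp_pos: [0.5684, -0.0713, 0.0456]
tcp_rot: [-0.975, -1.5, 1.494]
force: [-0.3, -0.0, -0.9]
gripper_width: 0.0316
```

>>> {"op": "send_rows", "data": {
  "moves": [
    [0, 0, 0, 0, 1],
    [0, 0, 0, 0, 1]
  ]
}}

```text
clock: 19.27
tcp_pos: [0.5689, -0.0713, 0.0462]
tcp_rot: [-0.977, -1.5, 1.494]
force: [-0.3, -0.6, -1.0]
gripper_width: 0.0315
```

>>> {"op": "send_rows", "data": {
  "moves": [
    [0, 0, 3, 0, 1],
    [0, 0, 7, 0, 1],
    [0, 0, 11, 0, 1],
    [-1, 3, 12, 0.1, 1],
    [-2, 6.5, 12, 0.2, 1]
  ]
}}

```text
clock: 19.68
tcp_pos: [0.5517, -0.0076, 0.1704]
tcp_rot: [-0.854, -1.642, 1.634]
force: [1.3, 1.1, -2.2]
gripper_width: 0.0315
```

>>> {"op": "send_rows", "data": {
  "moves": [
    [-1.3, 4, 0, 0.1, 1],
    [-2.6, 8, 0, 0.2, 1],
    [-4, 12, 0, 0.3, 1],
    [-5.3, 16, 0, 0.42, 1],
    [-6.6, 20, 0, 0.54, 1]
  ]
}}

```text
clock: 20.1
tcp_pos: [0.4853, 0.1923, 0.1708]
tcp_rot: [-0.418, -1.991, 1.984]
force: [0.8, 0.2, -1.4]
gripper_width: 0.0316
```

>>> {"op": "send_rows", "data": {
  "moves": [
    [-1.3, 3, 0, 0.1, 1],
    [-2.6, 6, 0, 0.2, 1],
    [-2.6, 6, 0, 0.29, 1],
    [-2.6, 6, 0, 0.29, 1],
    [-2.6, 6, 0, 0.29, 1]
  ]
}}

```text
clock: 20.52
tcp_pos: [0.4593, 0.2524, 0.171]
tcp_rot: [-0.136, -2.153, 2.148]
force: [0.6, -0.1, -1.1]
gripper_width: 0.0317
```

```bash
python3 -c "
from fit import *
overlay('w9','two');save(read_camera('top'),'top9');save(read_camera('side'),'side9')"
```

```text
tcp [0.4593 0.2524 0.171 ] yaw 3.01 20.5167
```

View pics/w9.png

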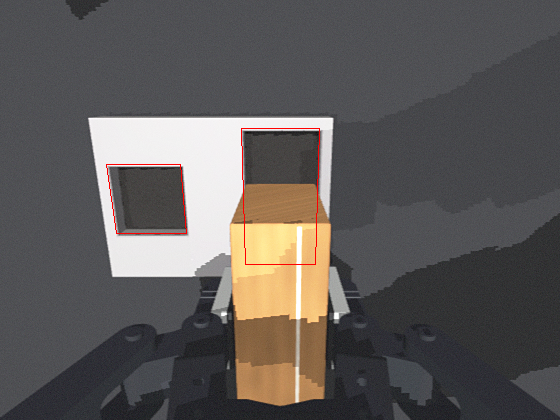

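View pics/side9.png

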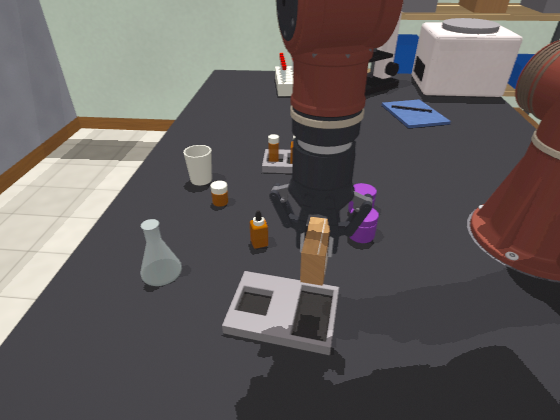

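Overlay matches tray two, and the carton is parallel to and centred over the long recess. I'll lower it.

>>> {"op": "send_rows", "data": {
  "moves": [
    [0, 0, -3, 0, 1],
    [0, 0, -6, 0, 1],
    [0, 0, -9, 0, 1],
    [0, 0, -10.6, 0, 1],
    [0, 0, -11.2, 0, 1]
  ]
}}

```text
clock: 21.08
tcp_pos: [0.4585, 0.2499, 0.0563]
tcp_rot: [-0.137, -2.146, 2.146]
force: [-0.3, -0.6, -0.9]
gripper_width: 0.0315
```

>>> {"op": "send_rows", "data": {
  "moves": [
    [0, 0, -0.2, 0, 1],
    [0, 0, -0.4, 0, 1],
    [0, 0, -0.6, 0, 1],
    [0, 0, -0.6, 0, 1]
  ]
}}

```text
clock: 21.42
tcp_pos: [0.4593, 0.25, 0.051]
tcp_rot: [-0.139, -2.147, 2.145]
force: [0.4, 0.6, -1.5]
gripper_width: 0.0316
```

>>> {"op": "send_rows", "data": {
  "moves": [
    [0, 0, -0.1, 0, 1],
    [0, 0, -0.25, 0, 1],
    [0, 0, -0.25, 0, 1]
  ]
}}

```text
clock: 21.67
tcp_pos: [0.4601, 0.2504, 0.0494]
tcp_rot: [-0.141, -2.149, 2.145]
force: [-0.5, 0.5, 4.1]
gripper_width: 0.0316
```

>>> {"op": "send_rows", "data": {
  "moves": [
    [0, 0, 0, 0, -1],
    [0, 0, 0, 0, -1],
    [0, 0, 0, 0, -1],
    [0, 0, 4, 0, -1],
    [0, 0, 8, 0, -1]
  ]
}}

```text
clock: 22.08
tcp_pos: [0.4581, 0.2496, 0.1286]
tcp_rot: [-0.135, -2.144, 2.146]
force: [1.5, 0.5, 0.8]
gripper_width: 0.085
```

>>> {"op": "send_rows", "data": {
  "moves": [
    [0, 0, 3, -0.12, -1],
    [2, -3, 4, -0.24, -1],
    [4, -6.5, 4, -0.36, -1],
    [6, -10, 4, -0.48, -1],
    [8, -13, 4, -0.6, -1]
  ]
}}

```text
clock: 22.5
tcp_pos: [0.5389, 0.1178, 0.1691]
tcp_rot: [-0.686, -1.788, 1.782]
force: [0.6, 1.7, -0.1]
gripper_width: 0.085
```

>>> {"op": "send_rows", "data": {
  "moves": [
    [2, -3, 0, -0.12, -1],
    [3, -5, 0, -0.24, -1],
    [3, -5, 0, -0.36, -1],
    [3, -5, 0, -0.42, -1],
    [3, -5, 0, -0.42, -1]
  ]
}}

```text
clock: 22.92
tcp_pos: [0.5689, 0.0672, 0.1689]
tcp_rot: [-0.98, -1.502, 1.494]
force: [0.2, -0.1, 0.2]
gripper_width: 0.0855
```

```bash
python3 -c "
from fit import *
wfit('dropper_bottle',(.5725,.0706),[0.3,.5],'w10')
save(read_camera('side'),'side10')"
```

```text
tcp [0.5689 0.0672 0.1689] jaw yaw 1.975 t 22.9167 n 1
dropper_bottle [0.5718 0.072  0.3889] 0.094
shift cm [0.3  0.48]
```

View pics/w10.png

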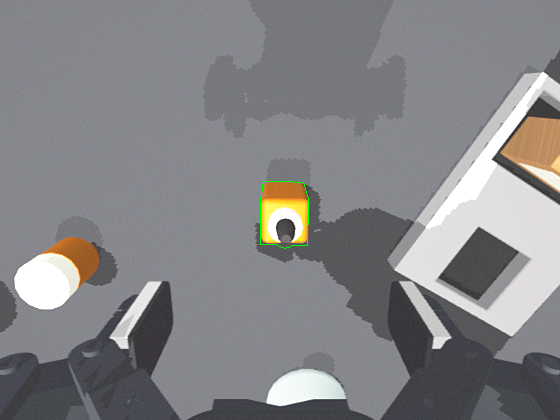

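View pics/side10.png

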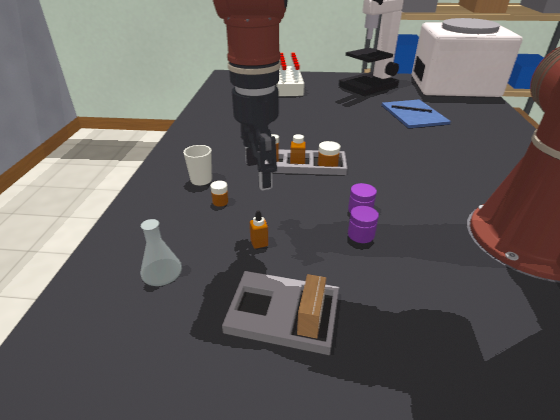

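Carton stands in the long recess (312,305 in the side view), and the dropper is aligned at (285,212). I'll grasp it.

>>> {"op": "send_rows", "data": {
  "moves": [
    [0.35, 0.48, -2, 0, -1],
    [0.35, 0.48, -5.5, 0, -1],
    [0.35, 0.48, -9, 0.0, -1],
    [0.35, 0.48, -11.2, 0, -0.7],
    [0.35, 0.48, -12, 0, -0.2]
  ]
}}

```text
clock: 23.48
tcp_pos: [0.5697, 0.0733, 0.0458]
tcp_rot: [-0.97, -1.505, 1.501]
force: [-0.8, -0.9, -0.2]
gripper_width: 0.0641
```

>>> {"op": "send_rows", "data": {
  "moves": [
    [0.2, 0, 0, 0, 1],
    [0.2, 0, 0, 0, 1],
    [0.2, 0, 0, 0, 1],
    [0.2, 0, 0, 0, 1],
    [0.2, 0, 0, 0, 1]
  ]
}}

```text
clock: 23.9
tcp_pos: [0.5726, 0.0733, 0.0471]
tcp_rot: [-0.972, -1.507, 1.501]
force: [-0.1, 0.5, -0.7]
gripper_width: 0.0313
```

>>> {"op": "send_rows", "data": {
  "moves": [
    [0, 0, 0, 0, 1],
    [0, 0, 0, 0, 1]
  ]
}}

```text
clock: 24.07
tcp_pos: [0.5731, 0.0733, 0.0479]
tcp_rot: [-0.973, -1.508, 1.501]
force: [0.1, -0.6, -1.7]
gripper_width: 0.0313
```

>>> {"op": "send_rows", "data": {
  "moves": [
    [0, 0, 3, 0, 1],
    [0, 0, 7, 0, 1],
    [0, 0, 11, -0.1, 1],
    [0, 3, 12, -0.2, 1],
    [0, 6.5, 12, -0.3, 1]
  ]
}}

```text
clock: 24.48
tcp_pos: [0.576, 0.1376, 0.1725]
tcp_rot: [-1.153, -1.295, 1.276]
force: [1.2, 0.6, -1.2]
gripper_width: 0.0313
```

>>> {"op": "send_rows", "data": {
  "moves": [
    [-0.5, 3.5, 0, -0.1, 1],
    [-1, 7, 0, -0.2, 1],
    [-1.5, 10, 0, -0.24, 1],
    [-1.5, 10, 0, -0.24, 1],
    [-1.5, 10, 0, -0.24, 1]
  ]
}}

```text
clock: 24.9
tcp_pos: [0.5604, 0.2391, 0.1726]
tcp_rot: [-1.266, -1.121, 1.101]
force: [-0.1, -0.3, -0.7]
gripper_width: 0.0316
```

```bash
python3 -c "
from fit import *
overlay('w11','two')"
```

```text
tcp [0.5604 0.2391 0.1726] yaw 1.439 24.9
```

View pics/w11.png

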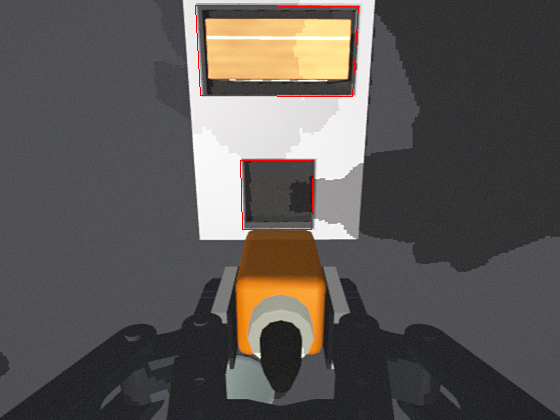

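>>> {"op": "send_rows", "data": {
  "moves": [
    [-0.15, 0, -3, 0, 1],
    [-0.15, 0, -6, 0, 1],
    [-0.15, 0, -9, 0, 1],
    [-0.15, 0, -10.6, 0, 1],
    [-0.15, 0, -11.2, 0, 1]
  ]
}}

```text
clock: 25.37
tcp_pos: [0.5576, 0.2359, 0.0577]
tcp_rot: [-1.265, -1.115, 1.103]
force: [-0.7, -0.1, -0.2]
gripper_width: 0.0311
```

>>> {"op": "send_rows", "data": {
  "moves": [
    [0, 0, -0.2, 0, 1],
    [0, 0, -0.4, 0, 1],
    [0, 0, -0.6, 0, 1],
    [0, 0, -0.6, 0, 1]
  ]
}}

```text
clock: 25.7
tcp_pos: [0.5584, 0.2359, 0.0525]
tcp_rot: [-1.266, -1.116, 1.102]
force: [0.5, 0.7, -2.1]
gripper_width: 0.0312
```

>>> {"op": "send_rows", "data": {
  "moves": [
    [0, 0, -0.1, 0, 1],
    [0, 0, -0.2, 0, 1],
    [0, 0, -0.3, 0, 1],
    [0, 0, -0.3, 0, 1]
  ]
}}

```text
clock: 26.03
tcp_pos: [0.5592, 0.2361, 0.051]
tcp_rot: [-1.267, -1.118, 1.1]
force: [-1.2, -1.3, 8.6]
gripper_width: 0.0314
```

>>> {"op": "send_rows", "data": {
  "moves": [
    [0, 0, 0, 0, -1],
    [0, 0, 0, 0, -1],
    [0, 0, 0, 0, -1],
    [0, 0, 4, 0, -1],
    [0, 0, 8, 0, -1]
  ]
}}

```text
clock: 26.45
tcp_pos: [0.5571, 0.2355, 0.1296]
tcp_rot: [-1.264, -1.113, 1.104]
force: [2.1, 0.9, 0.4]
gripper_width: 0.0853
```

>>> {"op": "send_rows", "data": {
  "moves": [
    [0, 0, 4, 0, -1],
    [-3, 2, 8, 0, -1],
    [-6, 4, 10, 0, -1],
    [-10, 6, 12, 0, -1],
    [-14, 8, 12, 0, -1]
  ]
}}

```text
clock: 26.87
tcp_pos: [0.4353, 0.3074, 0.2499]
tcp_rot: [-1.266, -1.116, 1.1]
force: [0.3, 0.8, -0.6]
gripper_width: 0.085
```

>>> {"op": "send_rows", "data": {
  "moves": [
    [-4, 2, 0, 0, -1],
    [-8, 4, 0, 0, -1],
    [-12, 8, 0, 0, -1],
    [-16, 12, 0, 0, -1],
    [-20, 16, 0, 0, -1]
  ]
}}

```text
clock: 27.28
tcp_pos: [0.2695, 0.4326, 0.2503]
tcp_rot: [-1.266, -1.117, 1.099]
force: [1.9, 1.0, 0.0]
gripper_width: 0.0856
```

>>> {"op": "send_rows", "data": {
  "moves": [
    [0, 0, 0, 0, -1],
    [0, 0, 0, 0, -1]
  ]
}}

```text
clock: 27.45
tcp_pos: [0.2676, 0.4339, 0.2502]
tcp_rot: [-1.264, -1.12, 1.102]
force: [0.4, -0.4, -1.3]
gripper_width: 0.085
```

```bash
python3 - <<'E'
from fit import *
P={'jar':(.427,-.269),'square_bottle':(.508,-.267),'tall_vial':(.572,-.266),'dropper_bottle':(.558,.239),'slide_carton':(.459,.252),'short_vial':(.683,-.068)}
for c in('top','side'):
    im=read_camera(c);save(im,c+'12')
    for n,p in P.items():
        d=[x for x in pinpoint(c,n) if np.hypot(*(x['point'][:2]-np.array(p)))<.03]
        print(c,n,p,[(np.round(x['point'],3),round(x['confidence'],2)) for x in d])
E
```

```text
top jar (0.427, -0.269) [(array([ 0.424, -0.264,  0.005]), 0.68)]
top square_bottle (0.508, -0.267) [(array([ 0.513, -0.268,  0.006]), 0.91), (array([ 0.49 , -0.27 ,  0.001]), 0.46)]
top tall_vial (0.572, -0.266) [(array([ 0.582, -0.266,  0.008]), 0.9)]
top dropper_bottle (0.558, 0.239) [(array([0.558, 0.237, 0.002]), 0.76)]
top slide_carton (0.459, 0.252) []
top short_vial (0.683, -0.068) [(array([ 0.685, -0.068, -0.002]), 0.96)]
side jar (0.427, -0.269) [(array([ 0.424, -0.266, -0.001]), 0.57)]
side square_bottle (0.508, -0.267) [(array([ 0.514, -0.263,  0.004]), 0.8)]
side tall_vial (0.572, -0.266) [(array([ 0.572, -0.262,  0.003]), 0.79)]
side dropper_bottle (0.558, 0.239) [(array([0.556, 0.238, 0.003]), 0.85)]
side slide_carton (0.459, 0.252) [(array([0.454, 0.252, 0.004]), 0.69)]
side short_vial (0.683, -0.068) [(array([ 0.685, -0.068, -0.   ]), 0.83)]
```

View pics/top12.png

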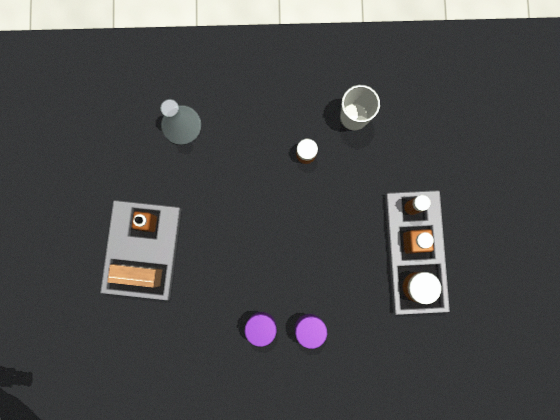

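View pics/side12.png

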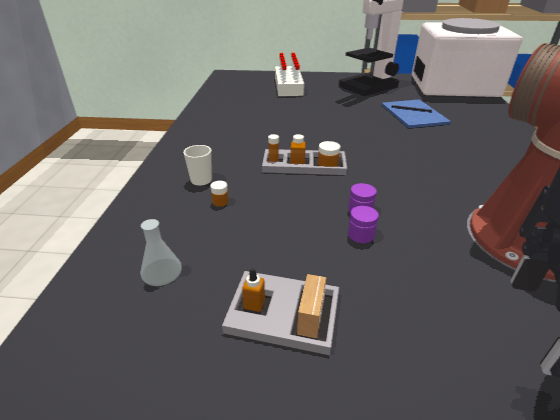

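```bash
python3 - <<'E'
from fit import *
P={'jar':(.427,-.267,0),'square_bottle':(.508,-.266,.025),'tall_vial':(.573,-.265,0),'dropper_bottle':(.558,.237,-.133),'slide_carton':(.46,.251,-.133+np.pi/2)}
o=[]
for c,boxs in(('top',((180,320,380,460),(190,310,95,185))),('side',((125,185,255,350),(260,350,220,345)))):
    cal=get_calibration(c);im=cv2.imread(f'pics/{c}12.png');im=cv2.resize(im,None,fx=4,fy=4,interpolation=cv2.INTER_CUBIC)
    for n,p in P.items():
        g=render([q+[0,0,.004] for q in M[n]],p,cal);cn,_=cv2.findContours(g,0,2);cv2.drawContours(im,[k*2 for k in cn],-1,(0,255,0),1)
    for a,b,d,e in boxs: 
        z=im[a*4:b*4,d*4:e*4]; o.append(cv2.resize(z,(390,int(z.shape[0]*390/z.shape[1]))) if z.shape[0]<z.shape[1] else cv2.resize(z,(int(z.shape[1]*295/z.shape[0]),295)))
W=np.zeros((600,800,3),np.uint8)
for i,z in enumerate(o):
    y,x=(i//2)*300,(i%2)*400;z=z[:295,:395];W[y:y+z.shape[0],x:x+z.shape[1]]=z
cv2.imwrite('pics/chk.png',W)
E
```

```text
(no output)
```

View pics/chk.png

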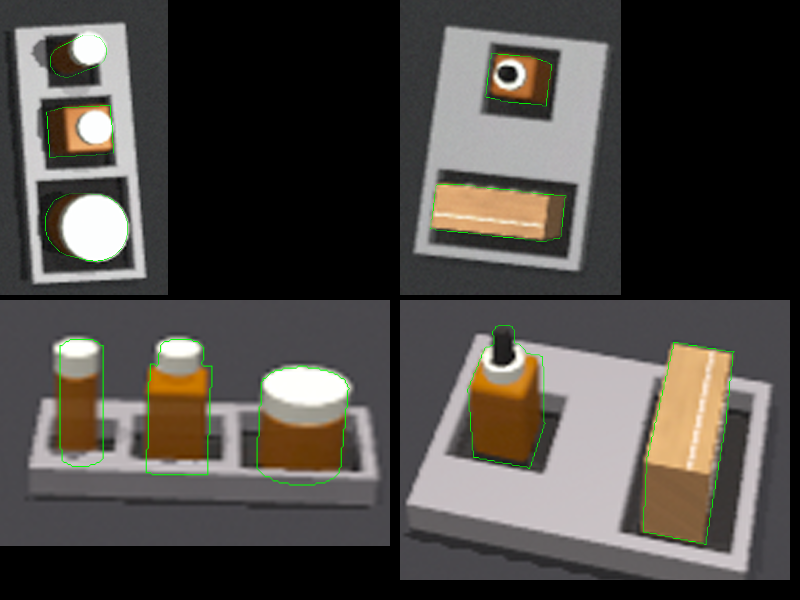

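Everything looks seated. In the side view the vial's cap sits about 1 px off the upright model, so I'll check it close up with the wrist camera.

>>> {"op": "send_rows", "data": {
  "moves": [
    [3, -3, 0, 0.1, -1],
    [6, -6.5, 0, 0.15, -1],
    [8, -10, 0, 0.15, -1],
    [10, -14, 0, 0.15, -1],
    [11, -18, 0, 0.15, -1]
  ]
}}

```text
clock: 28.57
tcp_pos: [0.3794, 0.2575, 0.2503]
tcp_rot: [-1.198, -1.228, 1.209]
force: [1.0, 0.1, -0.3]
gripper_width: 0.0854
```

>>> {"op": "send_rows", "data": {
  "moves": [
    [1, -4, 0, 0, -1],
    [2, -8, 0, 0, -1],
    [3, -12, 0, 0, -1],
    [4, -16, 0, 0, -1],
    [5, -20, 0, 0, -1]
  ]
}}

```text
clock: 28.98
tcp_pos: [0.4295, 0.0555, 0.2506]
tcp_rot: [-1.198, -1.229, 1.209]
force: [2.0, 0.4, 0.3]
gripper_width: 0.0851
```

>>> {"op": "send_rows", "data": {
  "moves": [
    [1, -4, 0, 0, -1],
    [3, -8, 0, 0, -1],
    [5, -12, 0, 0, -1],
    [7, -16, 0, 0, -1],
    [9, -19, 0, 0, -1]
  ]
}}

```text
clock: 29.4
tcp_pos: [0.517, -0.1327, 0.2507]
tcp_rot: [-1.199, -1.228, 1.209]
force: [1.9, 0.9, -0.3]
gripper_width: 0.0855
```

>>> {"op": "send_rows", "data": {
  "moves": [
    [2, -4, 0, 0, -1],
    [5, -8, 0, 0, -1],
    [7, -12, 0, 0, -1],
    [7, -12, 0, 0, -1],
    [7, -12, 0, 0, -1]
  ]
}}

```text
clock: 29.82
tcp_pos: [0.5881, -0.2564, 0.2494]
tcp_rot: [-1.201, -1.226, 1.207]
force: [-1.2, -0.4, -1.0]
gripper_width: 0.0852
```

```bash
python3 - <<'E'
from fit import *
cal,s=wcal();print(s['tcp_pos'],yawof(s),s['clock']);im=np.ascontiguousarray(read_camera('wrist'))
P={'jar':(.427,-.267,0),'square_bottle':(.508,-.266,.025),'tall_vial':(.573,-.265,0)}
raw=im.copy()
for n,p in P.items():
    g=render([q+[0,0,.004] for q in M[n]],p,cal)[::2,::2];cn,_=cv2.findContours(g,0,2);cv2.drawContours(im,cn,-1,(0,255,0),1)
save(im,'w13')
E
```

```text
[ 0.58810654 -0.2564064   0.24939978] 1.5814297530213022 29.8167
```

View pics/w13.png

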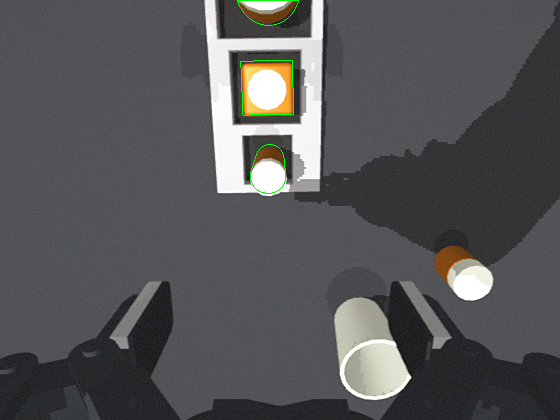

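The upright models fit the vial at (268,170) and the bottle at (267,88), and the gripper is clear of everything. Handing in.

```bash
python3 -c "
from h import *
print(hand_in())"
```

```text
the job is handed in; nothing more can be done
None
```

I made up both kits in the order asked and handed the job in at about 30 s. The hand-in gives no verdict, so the result below rests on my own checks.

**What I did:** The jar, larger square bottle and tall vial went into the large, medium and small recesses of the three-recess tray. The slide carton and dropper bottle went into the long and square recesses of the two-recess tray. Each was lowered until the wrist force showed contact with the recess floor (about 4–9 N) and only then released. I never gripped the short vial, flask, beaker or the two purple jars.

**What went off plan:**
- **Jar:** my first grip closed about 7 mm off centre and shifted the jar about 5 mm on the bench. I opened, re-centred and gripped again before lifting.
- **Tall vial:** closing the fingers pushed it about 4 mm on the bench before the lift.

**Last checks:**
- **Upright in the recesses:** upright models of all five things matched the top view. In the side view they matched except the vial's cap, about 1 px off; a closer wrist-camera view fitted it upright.
- **Position readings:** the network's top and side readings for the vial differed by 10 mm in x (0.582 and 0.572 m). The wrist view fitted the 0.572 m reading.
- **Missed detection:** the network did not find the carton in the last top view, but it shows clearly in the picture and the side view found it in its recess.
- **Things left alone:** the short vial was measured within about 5 mm of where it started. I checked the flask, beaker and purple jars only by eye, and they looked unmoved.

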